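Set the spring tester to its check length and hold the pull for a reading

ROBOT

A 6-joint arm with a two-finger parallel gripper is mounted at the origin on a cart in front of the work surface, level with it; the furniture and walls round the work are solid. World frame = base frame: x ahead of the robot, y to its left, z up, the work surface at z = 0. Lengths are in m, angles in degrees, forces in N, time in s.
With the tool pointing down it reaches from about 0.4 to 0.825 m from the base axis. Payload 7 kg.
Tool frame: the origin (TCP) lies midway between the tips of the shut fingers; the grasp point (between the pads) lies 19 mm behind it (ctrl.hold_point_z is the distance from the TCP to the grasp point, in m); z points along the fingers, y is the line along which they close (so a half turn about z gives the same grasp; the last joint's range is limited). The gripper opens to 88 mm and grips with 3 to 60 N. Pads are 19 mm wide; open, the fingers measure 130 mm over their backs; the gripper's body (78 mm by 193 mm) begins 47 mm behind the grasp point.
Start: joints at [-48.352, 20.546, 0.682, 0, -70.136, -16.507], TCP at [0.287, -0.611, 0.227] pointing down, gripper open.
Joint ranges: [-176.03, 176.03], [-82.01, 121.73], [-58.28, 71.71], [-173.87, 95.51], [-174.79, -0.11], [-173.66, 173.66]. Speed limits (degrees/s): [136.94, 136.94, 172.46, 180, 180, 180].

INTERFACE

Orientations are given as [roll, pitch, yaw] about the fixed x, y, z axes, in that order (R = Rz(yaw) Ry(pitch) Rx(roll)).
In Python, from plant import ctrl gives the robot as it stands.
- The arm moves only by the tool apply_moves, never from a script. Its argument "deltas" is a list of rows, each an object with "fingers": the finger opening in mm, from 0 to 87.6; "delta_pos": the shift along the tool's x, y, z in mm, a list of three; "angular": the turn, a rotation vector about the tool's x, y, z in degrees, a list of three. A call has 1 to 10 rows; each row is the pose to reach, as a shift and turn from the pose commanded when the call began, along the tool's axes at that moment; what a row does not reach only later rows make up. A row lasts 1/10 s, in which the tool goes at most 50 mm and 8.59 degrees, less where a joint would pass 70% of its speed; a pose out of reach is approached as far as the arm can. A call with a gripper value outside its range is refused whole. The fingers move at their own pace and stop on an object; the grip force is fixed at half the most. Time passes only in rows, so rows that repeat a pose let the fingers close. It gives the time, the measured TCP pose, the force, the opening and the grip force at its end, in the units of the state.
- ctrl.get_obs(): the state, without advancing time (a new reading comes with each control period).
- ctrl.snapshot(name): name is "scene" or "top" or "wrist"; returns the picture (420x560x3 uint8, red, green, blue); there is no depth.
- ctrl.camera_params(name): a dict with "fx", "fy", "cx", "cy" (pixels), "dist_coeffs" ([k1, k2, p1, p2, k3] as OpenCV has them; the pictures are not rectified), "cam_to_world" (4x4, takes a point from camera to world coordinates); the wrist camera has in their place "mount" (4x4, takes a point from camera to tool coordinates, whose origin is the TCP and whose axes are the flange's). Camera axes: x right, y up, looking along -z (the intrinsics and any distortion apply to the point x, -y, -z); pixel columns grow to the right and rows downward; lengths in m; the calibration is good to about 2 mm. A picture is of the moment at which its call begins: read the wrist's pose just before it. camera_params takes no time and is no camera call.
- ctrl.close_job(): hands the job in; it is judged then, once.
The state is a dict: "clock": time; "joint_pos": joint angles; "qvel": joint speeds; "tau": joint torques, N m; "tool_pos": TCP position; "orientation": TCP orientation; "force": force on the tool from outside, world axes, zero at the start; "moment": the same for the moment, N m; "opening": finger opening in m; "gripper_force": force on a finger pad.
Only numpy, scipy, OpenCV 4.12 (cv2) and the standard library are available. Lean on these libraries where they do the work, as an engineer would, in place of code of your own. Each camera call takes 0.05 s, during which the arm holds its last target. There are 200 camera calls.

TASK

Take a spring reading on the bench spring tester, minding the chair close to the robot's left side. First slide the cursor along its rail until its pointer blade lies on the check line, the one line that runs right across the scale, and let go of it; then grip the round spool-shaped knob and draw the sprung rod out of its barrel, without running well past, until the collar on the rod is level with the pointer. Finish still gripping the knob and holding the rod steady there so that the dial can be read, with the cursor still on the check line and the other things on the worktop left where they are.

Things in the scene. Friction and masses are not known exactly. Their poses are not given: they have to be found in the camera images.
- tester: Bench spring tester, fixed, on a grey base 16 mm high; place and yaw vary. Origin: on the worktop under the rod's axis at the scale's zero line. +y is the way the rod is pulled out (roughly toward the robot), +x the cursor's side (left of the rod seen from the robot), z up. In this frame (mm): base x -35 to 90, y -172 to 92; barrel 33 thick, y -132 to -20; behind it a dial, up to z = 140
- check_line (a point): Middle of the check line, z = 40 mm, y = 50 mm in the tester's frame: the only line that runs right across the scale, 1.6 mm wide. The scale is an aluminium plate, x 18 to 46, y -8 to 74 mm, with short ticks every 5 mm from y = 0 (zero line) to 65 mm. Axes as the tester's
- cursor (a joint): Travel of the cursor along its rail in m, 0 to 0.066, growing along the tester's +y. Its pointer lies at that distance from the zero line, so 0.050 is the check line. It starts between 0 and 0.038, slides against about 1.5 N of friction and stays where it is left
- cursor_grip (a point): Grip point of the cursor, z = 72 mm, 65 mm to the +x side of the rod's axis, in its upright black thumb tab: 12 mm across the rail (x), 16 mm along it (y), from z = 46 to 88 mm. Below it the carriage is 30 x 30 mm, top at z = 46 mm; toward the rod a clip and screw stand on it up to z = 50 mm and a flat steel pointer blade, 3 mm wide, leads across the scale
- pointer_tip (a point): Free end of the cursor's pointer blade, 17 mm short of the rod's axis, z = 44 mm. Axes as the tester's. (In reaching for the tester mind the fixed office chair left of the robot's base: its backrest, up to z = 240 mm, begins at about x = -100 to 20, y = 200 to 230 mm in the world and runs on to the left; an arm whose shoulder sticks out to the left can bump it)
- pull_rod (a joint): How far the rod is pulled out in m, 0 (home) to 0.075 (end stop), along the tester's +y. An inner spring draws it home: 2.9 N at 0, rising 160 N/m (about 11 N at 0.050); let go, it runs home. The dial's needle turns with it
- collar (a point): Middle of the thin collar on the rod (26 mm diameter, 6 mm long with a 2 mm rim), on the rod's axis, z = 62 mm. With the rod home it is at the zero line, y = 0; it moves with the rod
- knob_grip (a point): Grip point of the knob: middle of its waist on the rod's axis, z = 62 mm, 106 mm beyond the collar along +y. The waist is round, 18 mm thick and 32 mm long (along y), between a 27 mm flange on the barrel's side and a 32 mm one at the outer end, so fingers closing across the rod (tester's x) cannot slip off. Moves with the rod. Nothing but the bare worktop is under it
- hex_key: Bent black hex key, 32 x 90 x 8 mm, lying right of the tester; bystander. Origin: middle of its underside
- pencil_1: Green pencil, 7 x 112 x 7 mm, lying right of the tester; bystander. Origin: middle of its underside
- ref_disc_2: Turned metal disc, 40 mm diameter, 12 mm high, lying right of the knob; bystander. Origin: middle of its underside
- pellet_die: Steel pellet die, 54 mm wide, 88 mm high, standing beside the computer tower; bystander. Origin: middle of its underside
- usb_stick: USB stick, 18 x 48 x 8 mm, lying between keyboard and computer tower; bystander. Origin: middle of its underside
- mug: Green mug, 86 mm wide, 96 mm high, standing to the right; bystander. Origin: middle of its underside

How it is judged (in metres and radians):
On the way, in this order (a step that is already met when the one before it is completed fails the run):
1. the cursor stands on the check line (pointer within 3 mm of it along the scale), let go of, with the rod still home (within 5 mm) (value of joint cursor between 0.047 and 0.053 m and value of joint pull_rod below 0.005 m and contact force between the fingers and cursor below 0.3 N), for 0.2 s.
2. the rod is drawn out by the gripped knob until the collar is within 4 mm of the pointer along the scale (y of collar in the frame of pointer_tip between -0.004 and 0.004 m and contact force between the fingers and pull_rod above 4 N), for 0.2 s.
At the end, for the whole second after the job is handed in: The program has ended with the fingers still holding the knob (more than 4 N of contact) and the rod at rest (slower than 10 mm/s), the collar within 4 mm of the pointer along the scale, and the cursor, no longer touched, within 3 mm of the check line (all of step 2 and value of joint cursor between 0.047 and 0.053 m and velocity of joint pull_rod between -0.01 and 0.01 m/s and contact force between the fingers and cursor below 0.3 N); the arm keeps its last pose, push and grip.
It fails at once if the rod is pulled more than 12 mm past the check line (value of joint pull_rod above 0.062 m).
It fails at once if a bystander is shifted by more than 20 mm (distance of any of hex_key, pencil_1, ref_disc_2, pellet_die, usb_stick, mug from where it was at the start of the episode above 0.02 m).
It also fails if it takes over 46 s, if anything falls off the work surface, if the arm or the gripper's body presses on something with over 40 N, if the wrist force passes 120 N, or if a joint passes its speed limit or range.

## Working session

There is one attempt and no reset: what is moved stays moved. The work goes in short steps, Python scripts to look and compute and a tool call to move; the robot and the scene stay as the last step left them, time stands still between calls to the robot, and variables do not carry over. Pictures are saved under pics/ and viewed, at most 13 in all, crops included, and the job is handed in when it is done.

Besides the shell and the picture viewer there is one more tool, called after "Request:" as name([rows], argument=value, ...), one row to a line, values as JSON. apply_moves: Moves the arm, as the interface text tells. Its arguments: {"type":"object","properties":{"deltas":{"type":"array"}},"required":["deltas"]}

```bash
ls; mkdir -p pics; python3 - <<'E'
from plant import ctrl
import cv2, numpy as np
print(ctrl.get_obs()); print(ctrl.hold_point_z)
for n in ("scene","top"):
    im=ctrl.snapshot(n); cv2.imwrite(f"pics/{n}0.png",im[:,:,::-1])
    print(n,ctrl.camera_params(n))
print(ctrl.camera_params("wrist"))
E
```

```text
pics
{'clock': 0.0, 'joint_pos': array([-4.83517550e+01,  2.05908853e+01,  6.32705354e-01, -2.15906978e-02,
       -7.01354655e+01, -1.65064162e+01]), 'qvel': array([-0.02835805,  0.03447385,  0.07075507, -0.04069917, -0.00013681,
       -0.04144904]), 'tau': array([-6.93799320e-04, -5.82724464e+01,  2.93061680e+01,  6.99759990e+00,
        6.99918033e-03, -1.43747975e-04]), 'tool_pos': array([ 0.28654316, -0.61060676,  0.22561615]), 'orientation': array([ 1.79904447e+02, -7.14952105e-03, -1.54865518e+02]), 'force': array([ 0.16208781,  0.05703534, -0.73293754]), 'moment': array([-0.02784502,  0.02986025,  0.02242012]), 'gripper_force': 0.0, 'opening': 0.08754830453802316}
0.0188
scene {'fx': 458.483350889181, 'fy': 458.483350889181, 'cx': 278.30774459663735, 'cy': 214.3293276983004, 'dist_coeffs': array([-0.05747239,  0.        ,  0.        ,  0.        ,  0.        ]), 'cam_to_world': array([[-0.90615861,  0.16969407, -0.38740224,  0.06270495],
       [-0.42286149, -0.38093337,  0.82223958,  1.12783699],
       [-0.00804526,  0.90889696,  0.41694314,  0.57993498],
       [ 0.      
[... 344 characters left out ...]
301,  0.02089954,  0.10997591],
       [ 0.02175278,  0.1696864 ,  0.98525801,  1.19380755],
       [ 0.        ,  0.        ,  0.        ,  1.        ]])}
{'fx': 329.19209988762196, 'fy': 329.19209988762196, 'cx': 280.43128412167823, 'cy': 210.53701007407682, 'dist_coeffs': array([-0.01210594,  0.        ,  0.        ,  0.        ,  0.        ]), 'mount': array([[-1.99071768e-04,  9.59824576e-01,  2.80600683e-01,
         7.62858511e-02],
       [ 9.99999897e-01,  7.65236314e-05,  4.47691303e-04,
         5.92885961e-04],
       [ 4.08232532e-04,  2.80600743e-01, -9.59824492e-01,
        -1.58656895e-01],
       [ 0.00000000e+00,  0.00000000e+00,  0.00000000e+00,
         1.00000000e+00]])}
```

View pics/top0.png

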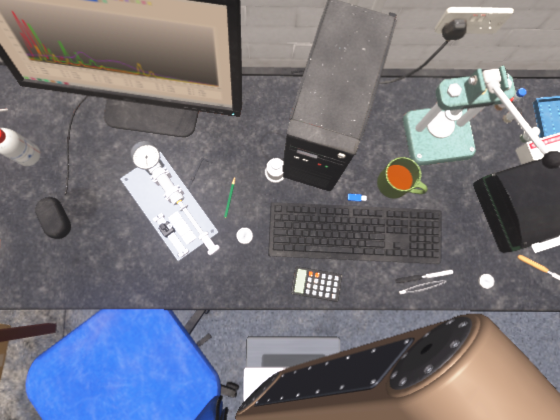

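View pics/scene0.png

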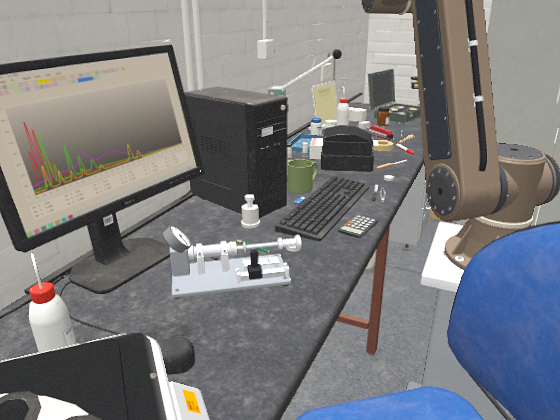

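Top view: the tester's dial is at about (146,157) and its knob at (211,248), with the cursor near (165,230). The scene view shows the same tester side-on, with the black tab at (253,262). I'll enlarge both.

```bash
python3 - <<'E'
import cv2, numpy as np
a=cv2.imread("pics/top0.png")[140:270,115:245]; b=cv2.imread("pics/scene0.png")[220:300,160:310]
A=cv2.resize(a,None,fx=4.5,fy=4.5,interpolation=cv2.INTER_CUBIC)
cv2.imwrite("pics/c1.png",A)
cv2.imwrite("pics/c2.png",cv2.resize(b,None,fx=5,fy=5,interpolation=cv2.INTER_CUBIC))
E
```

```text
(no output)
```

View pics/c1.png

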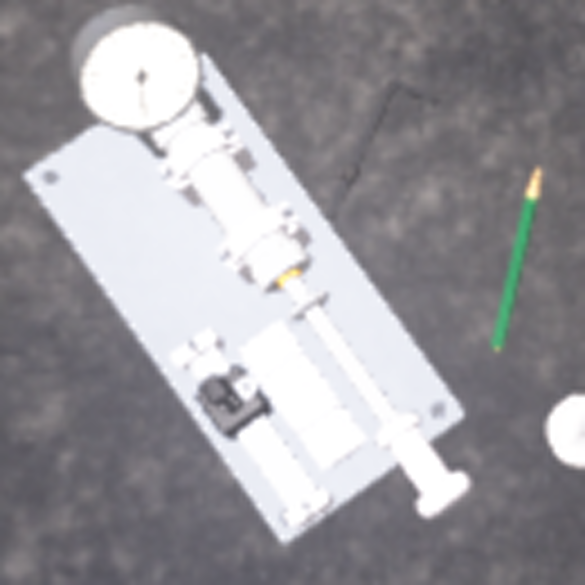

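View pics/c2.png

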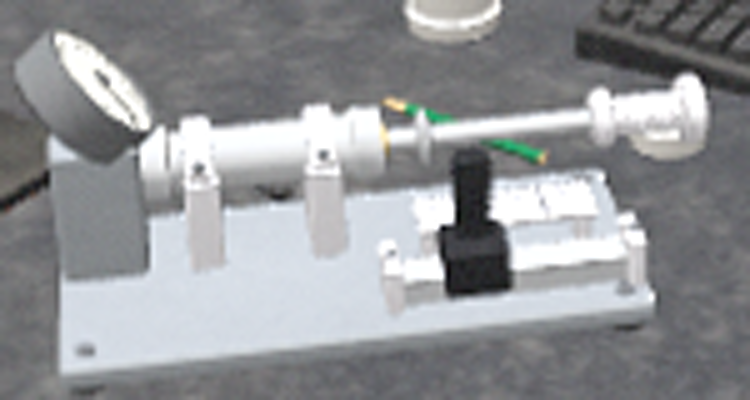

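The top crop gives the base corners at (23,177), (200,55), (465,413) and (287,543), the collar at (312,304) and the knob at about (423,477). The scene crop gives the tab top at (472,155) and the collar at (426,137). I'll fit the tester pose to both.

```bash
cat > h.py <<'E'
import numpy as np, cv2
from plant import ctrl
from scipy.spatial.transform import Rotation as R
from scipy.optimize import least_squares
def proj(P,name,T=None):
    p=ctrl.camera_params(name); T=p["cam_to_world"] if T is None else T
    c=(np.atleast_2d(P)-T[:3,3])@T[:3,:3]; c=c*[1,-1,-1]
    K=np.array([[p["fx"],0,p["cx"]],[0,p["fy"],p["cy"]],[0,0,1]])
    return cv2.projectPoints(c,np.zeros(3),np.zeros(3),K,p["dist_coeffs"])[0][:,0]
def t2w(pose,L):
    L=np.atleast_2d(L)/1000; x,y,a=pose[:3]; c,s=np.cos(a),np.sin(a)
    return np.c_[x+c*L[:,0]-s*L[:,1], y+s*L[:,0]+c*L[:,1], L[:,2]]
def wristT(o):
    W=np.eye(4); W[:3,:3]=R.from_euler("xyz",o["orientation"],degrees=True).as_matrix(); W[:3,3]=o["tool_pos"]
    return W@ctrl.camera_params("wrist")["mount"]
E
cat > fit.py <<'E'
from h import *
# (crop px, local)
top=[((23,177),(90,-172,16)),((287,543),(90,92,16)),((465,413),(-35,92,16)),((203,55),(-35,-172,16)),((312,304),(0,0,62))]
sc=[((62,376),(90,-172,16)),((655,293),(90,92,16)),((605,172),(-35,92,16)),((426,137),(0,0,62))]
tp=(np.array([a for a,_ in top])+.5)/4.5-.5+[115,140]; sp=(np.array([a for a,_ in sc])+.5)/5-.5+[160,220]
tl=np.array([b for _,b in top]); sl=np.array([b for _,b in sc])
tab_t=(np.array([222,388])+.5)/4.5-.5+[115,140]; tab_s=(np.array([472,155])+.5)/5-.5+[160,220]
def f(q,which="both"):
    r=[]
    if which!="s": r+=list((proj(t2w(q,tl),"top")-tp).ravel())
    if which!="t": r+=list((proj(t2w(q,sl),"scene")-sp).ravel())
    return r
for w in ("both","t","s"):
    s=least_squares(f,[.4,.3,np.radians(120)],args=(w,)); print(w,s.x[:2],np.degrees(s.x[2]),np.round(s.fun,1))
    if w=="both": q=s.x
print("cursor top/scene:",[least_squares(lambda c:(proj(t2w(q,(65,c[0],88)),n)-px).ravel(),[20]).x for n,px in(("top",tab_t),("scene",tab_s))])
np.save("q.npy",q)
print("knob",t2w(q,(0,106,62)),"grip",t2w(q,(65,20,72)))
E
python3 fit.py
```

```text
both [0.53765195 0.30863278] 127.0677104441825 [-0.3 -0.2  0.2  0.8  1.4  0.1  0.1 -0.9  0.   0.5 -0.2 -0.1  0.7  1.8
 -1.  -0.7 -0.6  0.7]
t [0.5378671  0.30936746] 127.03516181106819 [-0.6 -0.3 -0.1  0.8  1.1  0.1 -0.1 -1.  -0.3  0.4]
s [0.53808912 0.306693  ] 126.97557834696677 [ 0.1 -0.7  0.9  1.4 -0.8 -1.1 -0.3  0.3]
cursor top/scene: [array([14.41409607]), array([13.2842563])]
knob [[0.45307203 0.24474039 0.062     ]] grip [[0.48251418 0.34844265 0.072     ]]
```

```bash
cat >> h.py <<'E'
def delta(o,pos,yaw):
    """tool-frame shift (mm) and rotvec (deg) from measured pose to pos, tool down at yaw"""
    A=R.from_euler("xyz",o["orientation"],degrees=True); B=R.from_euler("xyz",[180,0,yaw],degrees=True)
    return np.round(A.inv().apply(np.array(pos)-o["tool_pos"])*1000,1), np.round((A.inv()*B).as_rotvec(degrees=True),2)
def st():
    o=ctrl.get_obs()
    for k in ("clock","joint_pos","tool_pos","orientation","force","opening","gripper_force"): print(k,np.round(o[k],4))
    return o
E
python3 - <<'E'
from h import *
print("scene origin z0,.1,.2,.3",proj([[0,0,z] for z in (0,.1,.2,.3)],"scene").round())
f=np.array([.6646,-.7472,0]); l=np.array([.7472,.6646,0])
for z in (.15,.2,.25): print(z,proj([l*d+[0,0,z] for d in (-.2,-.1,.1,.2)],"scene").round().tolist())
print("top origin z .3",proj([[0,0,0.3],[.4,0,0]],"top"))
print("chair corner",proj([[.02,.2,.24],[-.1,.23,.24],[0.02,.23,0]],"scene").round().tolist())
o=ctrl.get_obs()
for p in ([.40,-.40,.25],[.46,0,.25],[.45,.32,.25]): print(p,delta(o,p,-142.93))
E
```

```text
scene origin z0,.1,.2,.3 [[491. 257.]
 [499. 221.]
 [507. 183.]
 [515. 142.]]
0.15 [[566.0, 193.0], [535.0, 198.0], [468.0, 208.0], [431.0, 213.0]]
0.2 [[571.0, 175.0], [540.0, 179.0], [471.0, 188.0], [434.0, 193.0]]
0.25 [[576.0, 155.0], [544.0, 159.0], [475.0, 167.0], [437.0, 171.0]]
top origin z .3 [[325.47697403 484.40214388]
 [307.62412587 266.06243526]]
chair corner [[499.0, 195.0], [568.0, 211.0], [477.0, 305.0]]
[0.4, -0.4, 0.25] (array([-192.2,  142.6,  -24.1]), array([  0.08,   0.  , -11.93]))
[0.46, 0, 0.25] (array([-416.4,  479.2,  -23.6]), array([  0.08,   0.  , -11.93]))
[0.45, 0.32, 0.25] (array([-543.3,  773.2,  -23.2]), array([  0.08,   0.  , -11.93]))
```

```bash
python3 - <<'E'
import cv2, numpy as np
a=cv2.imread("pics/top0.png")[300:420,130:290]; b=cv2.imread("pics/scene0.png")[130:420,400:560]
r=lambda i:cv2.resize(i,None,fx=2,fy=2,interpolation=cv2.INTER_CUBIC)
A=cv2.resize(a,None,fx=2.9,fy=2.9,interpolation=cv2.INTER_CUBIC);B=r(b)
H=max(A.shape[0],B.shape[0]); P=lambda i:cv2.copyMakeBorder(i,0,H-i.shape[0],0,0,cv2.BORDER_CONSTANT)
C=np.hstack([P(A),P(B)]);print(C.shape,A.shape);cv2.imwrite("pics/c3.png",C)
E
```

```text
(580, 784, 3) (348, 464, 3)
```

View pics/c3.png

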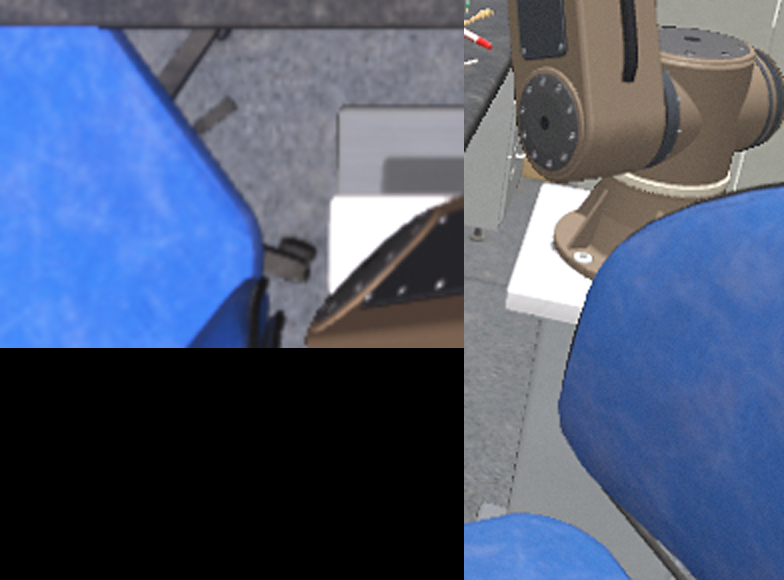

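```bash
python3 - <<'E'
from h import *
def ray(px,n,z):
    return least_squares(lambda a:(proj([a[0],a[1],z],n)-px).ravel(),[0,.3]).x.round(3)
for z in (.0,.1,.15,.2,.24): print(z,"top tip",ray((222.4,398.3),"top",z),ray((218,412),"top",z),"scene top edge",ray((488,242),"scene",z),ray((520,232),"scene",z),ray((559,222),"scene",z),"cap",ray((442,192),"scene",z))
E
```

```text
0.0 top tip [0.081 0.209] [0.05  0.219] scene top edge [ 0.011 -0.084] [-0.071 -0.185] [-0.18  -0.304] cap [ 0.17  -0.407]
0.1 top tip [0.102 0.201] [0.073 0.21 ] scene top edge [0.02  0.125] [-0.048  0.042] [-0.138 -0.057] cap [ 0.152 -0.142]
0.15 top tip [0.112 0.197] [0.085 0.206] scene top edge [0.024 0.23 ] [-0.036  0.155] [-0.117  0.066] cap [ 0.143 -0.01 ]
0.2 top tip [0.122 0.193] [0.097 0.201] scene top edge [0.029 0.334] [-0.025  0.268] [-0.096  0.19 ] cap [0.133 0.122]
0.24 top tip [0.131 0.189] [0.106 0.197] scene top edge [0.032 0.418] [-0.015  0.359] [-0.08   0.288] cap [0.126 0.228]
```

Left crop: the chair back's tip is at about (268,285), near y ≈ 0.20 m. Right crop: the shoulder cap is at (548,124), so the shoulder sticks out about 0.18 m at z = 0.2. That leaves roughly 15 mm of clearance, so I'll move in stages.

Request:
apply_moves([
  {"fingers": 87, "delta_pos": [-35, 34, -3], "angular": [0, 0, -1]},
  {"fingers": 87, "delta_pos": [-70, 68, -6], "angular": [0, 0, -2]},
  {"fingers": 80, "delta_pos": [-105, 102, -9], "angular": [0, 0, -4]},
  {"fingers": 70, "delta_pos": [-140, 136, -12], "angular": [0, 0, -5]},
  {"fingers": 60, "delta_pos": [-175, 170, -15], "angular": [0, 0, -6]},
  {"fingers": 50, "delta_pos": [-210, 204, -18], "angular": [0, 0, -7]},
  {"fingers": 40, "delta_pos": [-245, 238, -21], "angular": [0, 0, -8]},
  {"fingers": 34, "delta_pos": [-280, 272, -24], "angular": [0, 0, -10]},
  {"fingers": 34, "delta_pos": [-315, 306, -24], "angular": [0, 0, -11]},
  {"fingers": 34, "delta_pos": [-350, 340, -24], "angular": [0, 0, -12]},
])

```text
clock: 1.1
tool_pos: [0.4593, -0.1525, 0.2507]
orientation: [-180.0, 0.0, -142.8]
force: [1.0, 0.6, -0.4]
opening: 0.0353
gripper_force: 0.0
```

```bash
python3 - <<'E'
from h import *
o=st(); print(o["tau"])
print(delta(o,[.47,.15,.25],-142.93),delta(o,[.46,.32,.22],-142.93))
im=ctrl.snapshot("scene"); cv2.imwrite("pics/s1.png",im[:,:,::-1])
E
```

```text
clock 1.1
joint_pos [ 4.97080e+00  1.27930e+00 -2.04269e+01 -7.00000e-03 -6.82646e+01
 -5.77787e+01]
tool_pos [ 0.4593 -0.1525  0.2507]
orientation [-1.799900e+02  2.810000e-02 -1.428105e+02]
force [ 1.0196  0.6085 -0.3523]
opening 0.0353
gripper_force 0.0
[ -6.47484988 -32.8120029   28.0025661    6.67302579  -0.25425333
   1.36130534]
(array([-191.4,  234.5,    0.8]), array([-0.01,  0.03,  0.12])) (array([-286.2,  376. ,   30.8]), array([-0.01,  0.03,  0.12]))
```

```bash
python3 - <<'E'
import cv2
cv2.imwrite("pics/s1c.png",cv2.resize(cv2.imread("pics/s1.png")[100:300,360:560],None,fx=2.9,fy=2.9,interpolation=cv2.INTER_CUBIC))
E
```

```text
(no output)
```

View pics/s1c.png

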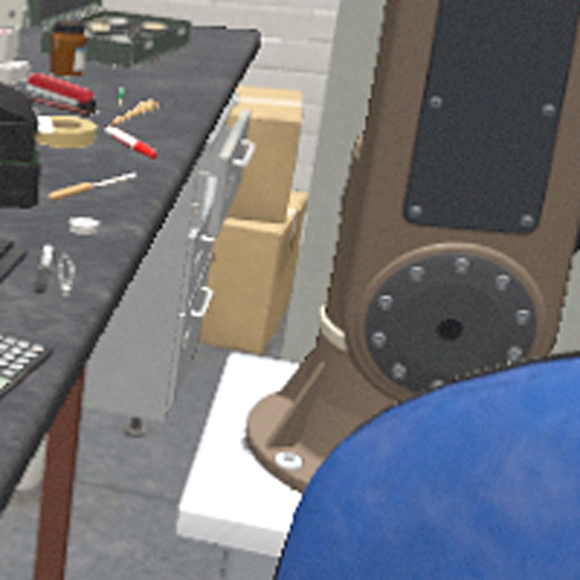

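The picture shows the shoulder cap at (449,328) behind the backrest edge, still clear and with no contact. I'll continue slowly and watch the forces.

Request:
apply_moves([
  {"fingers": 34, "delta_pos": [-12, 15, 0], "angular": [0, 0, 0]},
  {"fingers": 34, "delta_pos": [-24, 30, 0], "angular": [0, 0, 0]},
  {"fingers": 34, "delta_pos": [-36, 45, 0], "angular": [0, 0, 0]},
  {"fingers": 34, "delta_pos": [-48, 60, 0], "angular": [0, 0, 0]},
  {"fingers": 34, "delta_pos": [-60, 75, 0], "angular": [0, 0, 0]},
  {"fingers": 34, "delta_pos": [-72, 90, 0], "angular": [0, 0, 0]},
])

```text
clock: 1.75
tool_pos: [0.4619, -0.0386, 0.2503]
orientation: [180.0, -0.0, -142.9]
force: [0.5, -0.4, -0.4]
opening: 0.0343
gripper_force: 0.0
```

```bash
python3 - <<'E'
from h import *
o=st(); print(o["tau"],o["qvel"])
print(delta(o,[.47,.15,.25],-142.93),delta(o,[.46,.32,.22],-142.93))
E
```

```text
clock 1.75
joint_pos [ 1.96564e+01 -7.98500e-01 -2.25691e+01 -1.22000e-02 -6.82562e+01
 -7.25120e+01]
tool_pos [ 0.4619 -0.0386  0.2503]
orientation [ 1.799811e+02 -2.230000e-02 -1.428601e+02]
force [ 0.5377 -0.3933 -0.4482]
opening 0.0343
gripper_force 0.0
[ -2.76466794 -27.88255692  28.79317045   6.84927553  -0.10052905
   0.69931425] [ 24.40815231  -1.55042532  -1.43342271   0.06350736   0.08769413
 -24.28918915]
(array([-120.4,  145.4,    0.3]), array([ 0.02, -0.02,  0.07])) (array([-215. ,  287. ,   30.3]), array([ 0.02, -0.02,  0.07]))
```

Request:
apply_moves([
  {"fingers": 34, "delta_pos": [-18, 23, 0], "angular": [0, 0, 0]},
  {"fingers": 34, "delta_pos": [-36, 46, 0], "angular": [0, 0, 0]},
  {"fingers": 34, "delta_pos": [-54, 69, 0], "angular": [0, 0, 0]},
  {"fingers": 34, "delta_pos": [-72, 92, 0], "angular": [0, 0, 0]},
  {"fingers": 34, "delta_pos": [-90, 115, 0], "angular": [0, 0, 0]},
  {"fingers": 34, "delta_pos": [-108, 140, 0], "angular": [0, 0, 0]},
  {"fingers": 34, "delta_pos": [-126, 166, 0], "angular": [0, 0, 0]},
  {"fingers": 34, "delta_pos": [-144, 194, 0], "angular": [0, 0, 0]},
  {"fingers": 34, "delta_pos": [-160, 222, 0], "angular": [0, 0, 0]},
  {"fingers": 34, "delta_pos": [-175, 250, 0], "angular": [0, 0, 0]},
])

```text
clock: 2.75
tool_pos: [0.4503, 0.2668, 0.2503]
orientation: [180.0, -0.0, -142.9]
force: [1.6, 0.1, -0.4]
opening: 0.0338
gripper_force: 0.0
```

```bash
python3 - <<'E'
from h import *
o=st(); print(o["tau"])
q=np.load("q.npy")
for y in(14,50): 
    p=t2w(q,(65,y,0))[0]; print(y,p,delta(o,[p[0],p[1],.058],-142.93))
o=ctrl.get_obs();im=ctrl.snapshot("wrist"); cv2.imwrite("pics/w1.png",im[:,:,::-1]); np.save("w1T.npy",wristT(o))
E
```

```text
clock 2.75
joint_pos [ 5.213460e+01  5.314000e+00 -1.612850e+01 -1.060000e-02 -6.858760e+01
 -1.049889e+02]
tool_pos [0.4503 0.2668 0.2503]
orientation [ 1.799983e+02 -3.160000e-02 -1.428581e+02]
force [ 1.6293  0.0508 -0.4347]
opening 0.0338
gripper_force 0.0
[ -2.64317617 -38.11307788  27.94667602   6.74591035  -0.08728424
   0.77159615]
14 [0.48730172 0.3520592  0.        ] (array([-81.1,  45.6, 192.2]), array([ 0.  , -0.03,  0.07]))
50 [0.45857646 0.3303599  0.        ] (array([-45.1,  45.7, 192.2]), array([ 0.  , -0.03,  0.07]))
```

View pics/w1.png

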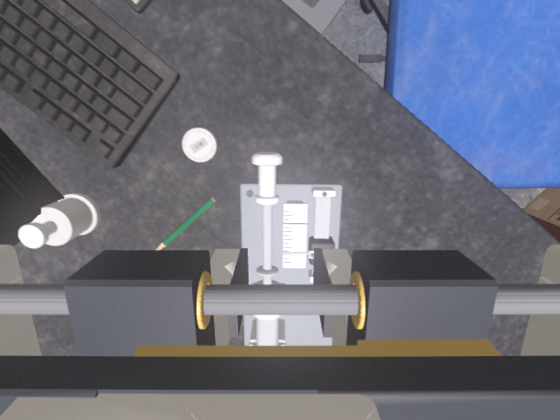

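The wrist view shows the knob at (266,170), the collar at (267,269) and the scale at (295,235). All sit where the fit puts them. Next I'll go down over the cursor's tab.

Request:
apply_moves([
  {"fingers": 34, "delta_pos": [-20, 12, 0], "angular": [0, 0, 0]},
  {"fingers": 34, "delta_pos": [-41, 23, 0], "angular": [0, 0, 0]},
  {"fingers": 34, "delta_pos": [-62, 35, 10], "angular": [0, 0, 0]},
  {"fingers": 34, "delta_pos": [-81, 46, 40], "angular": [0, 0, 0]},
  {"fingers": 34, "delta_pos": [-81, 46, 75], "angular": [0, 0, 0]},
  {"fingers": 34, "delta_pos": [-81, 46, 110], "angular": [0, 0, 0]},
  {"fingers": 34, "delta_pos": [-81, 46, 135], "angular": [0, 0, 0]},
  {"fingers": 34, "delta_pos": [-81, 46, 150], "angular": [0, 0, 0]},
  {"fingers": 34, "delta_pos": [-81, 46, 150], "angular": [0, 0, 0]},
])

```text
clock: 3.7
tool_pos: [0.4863, 0.3496, 0.0977]
orientation: [-179.9, -0.3, -142.9]
force: [-0.2, -0.5, -0.4]
opening: 0.0339
gripper_force: 0.0
```

```bash
python3 - <<'E'
from h import *
o=st(); q=np.load("q.npy")
p=t2w(q,(65,14,0))[0]; print(delta(o,[p[0],p[1],.058],-142.93))
T=wristT(o)
im=ctrl.snapshot("wrist"); im2=ctrl.snapshot("top"); im3=ctrl.snapshot("scene")
for n,L in {"check0":(18,50,40),"check1":(46,50,40),"zero":(20,0,40),"collar":(0,0,62),"knob":(0,106,62)}.items(): print(n,proj(t2w(q,L),"wrist",T).round(1))
a=im[:,:,::-1][80:400,130:430]; c=im3[:,:,::-1][200:310,190:340]
A=cv2.resize(a,None,fx=1.7,fy=1.7,interpolation=cv2.INTER_CUBIC); C=cv2.resize(c,(285,209),interpolation=cv2.INTER_CUBIC)
H=A.shape[0]; C=cv2.copyMakeBorder(C,0,H-209,0,0,cv2.BORDER_CONSTANT)
o_=np.hstack([A,C]);print(o_.shape);cv2.imwrite("pics/w2.png",o_)
E
```

```text
clock 3.7
joint_pos [ 5.43722e+01  2.00611e+01 -1.83567e+01 -4.07000e-02 -5.18910e+01
 -1.07232e+02]
tool_pos [0.4863 0.3496 0.0977]
orientation [-179.939    -0.3045 -142.8851]
force [-0.1609 -0.4847 -0.4437]
opening 0.0339
gripper_force 0.0
(array([-2.5,  1.4, 39.7]), array([-0.06, -0.3 ,  0.05]))
check0 [[211.3 181. ]]
check1 [[253.2 181. ]]
zero [[218.2 250.4]]
collar [[181.1 263.7]]
knob [[165.6  89.6]]
(544, 795, 3)
```

View pics/w2.png

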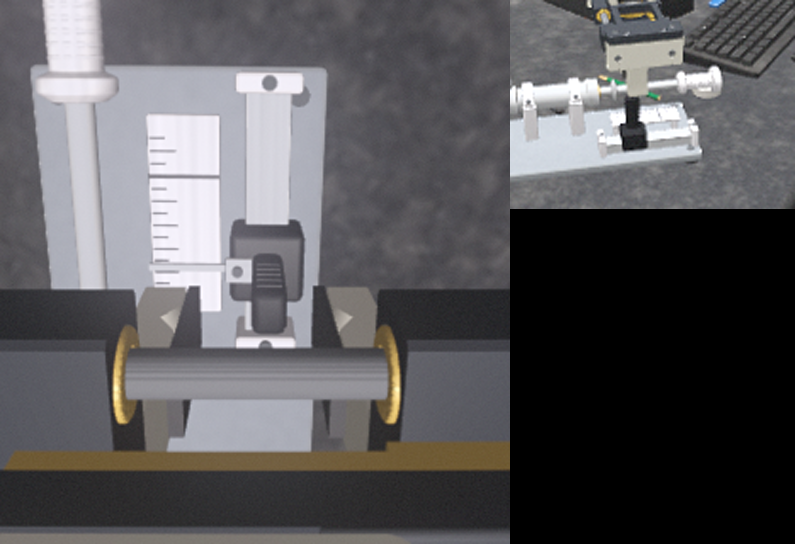

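The wrist crop shows the check line at row 176 (x 149 to 219), the pointer at row 267 and the tab at (268,300). The tab is a few mm right of the fingers' middle. I'll refit from this picture.

```bash
cat > fw.py <<'E'
from h import *
o=ctrl.get_obs(); T=wristT(o); q0=np.load("q.npy")
c=lambda a:(np.array(a)+.5)/1.7-.5+[130,80]
D=[((149,176),(18,50,40)),((219,176),(46,50,40)),((33,68),(-35,92,16)),((326,70),(90,92,16)),((147,115),(18,74,40)),((219,115),(46,74,40)),((220,310),(46,-8,40))]
px=np.array([c(a) for a,_ in D]); L=np.array([b for _,b in D])
s=least_squares(lambda q:(proj(t2w(q,L),"wrist",T)-px).ravel(),q0); q=s.x
print(q0,q,np.degrees(q[2]),s.fun.round(1)); np.save("qw.npy",q)
cur=least_squares(lambda y:(proj(t2w(q,(32,y[0],44)),"wrist",T)-c((185,267)))[0][1:],[12]).x[0]; print("cursor",cur)
tt=least_squares(lambda v:(proj(t2w(q,(v[0],v[1],88)),"wrist",T)-c((268,292)))[0],[65,12]).x; print("tab top",tt)
p=t2w(q,(65,cur,0))[0]; print(delta(o,[p[0],p[1],.058],np.degrees(q[2])+90-360))
E
python3 fw.py
```

```text
[0.53765195 0.30863278 2.21774992] [0.53968235 0.31468043 2.20847353] 126.5362126163515 [ 0.4  0.3  0.3  0.7 -1.7 -1.3  0.6 -0.8  0.   0.5  0.1  0.9  0.4 -0.1]
cursor 13.00420052464776
tab top [64.90462872 21.30545258]
(array([-6.6,  4.6, 43.4]), array([0.  , 0.06, 0.62]))
```

Request:
apply_moves([
  {"fingers": 34, "delta_pos": [-3, 2, 4], "angular": [0, 0, 0.3]},
  {"fingers": 34, "delta_pos": [-6.5, 4.5, 10], "angular": [0, 0, 0.6]},
  {"fingers": 34, "delta_pos": [-6.5, 4.5, 25], "angular": [0, 0, 0.6]},
  {"fingers": 34, "delta_pos": [-6.5, 4.5, 36], "angular": [0, 0, 0.6]},
  {"fingers": 34, "delta_pos": [-6.5, 4.5, 42], "angular": [0, 0, 0.6]},
  {"fingers": 34, "delta_pos": [-6.5, 4.5, 42], "angular": [0, 0, 0.6]},
  {"fingers": 34, "delta_pos": [-6.5, 4.5, 42], "angular": [0, 0, 0.6]},
])

```text
clock: 4.55
tool_pos: [0.4902, 0.3588, 0.0587]
orientation: [-180.0, 0.0, -143.5]
force: [-0.3, 0.4, 0.8]
opening: 0.0339
gripper_force: 0.0
```

Request:
apply_moves([
  {"fingers": 20, "delta_pos": [0, 0, 0], "angular": [0, 0, 0]},
  {"fingers": 12, "delta_pos": [0, 0, 0], "angular": [0, 0, 0]},
  {"fingers": 8, "delta_pos": [0, 0, 0], "angular": [0, 0, 0]},
  {"fingers": 8, "delta_pos": [0, 0, 0], "angular": [0, 0, 0]},
  {"fingers": 8, "delta_pos": [0, 0, 0], "angular": [0, 0, 0]},
])

```text
clock: 5.05
tool_pos: [0.4905, 0.3581, 0.0589]
orientation: [-180.0, 0.0, -143.5]
force: [3.1, -4.6, 1.7]
opening: 0.0121
gripper_force: 30.0
```

```bash
python3 - <<'E'
from h import *
o=st(); q=np.load("qw.npy")
for y in (13,50):
    p=t2w(q,(65,y,0))[0]; print(delta(o,[p[0],p[1],.058],np.degrees(q[2])+90-360))
E
```

```text
clock 5.05
joint_pos [ 5.457500e+01  2.311330e+01 -1.973570e+01  6.350000e-02 -4.715910e+01
 -1.080733e+02]
tool_pos [0.4905 0.3581 0.0589]
orientation [-1.799532e+02  6.700000e-03 -1.434552e+02]
force [ 3.0633 -4.566   1.6524]
opening 0.0121
gripper_force 30.0
(array([-0.7,  0.8,  0.9]), array([-0.05,  0.01,  0.01]))
(array([36.3,  0.8,  0.9]), array([-0.05,  0.01,  0.01]))
```

Request:
apply_moves([
  {"fingers": 8, "delta_pos": [4, -0.5, 0], "angular": [0, 0, 0]},
  {"fingers": 8, "delta_pos": [9, -0.7, 0], "angular": [0, 0, 0]},
  {"fingers": 8, "delta_pos": [15, -0.7, 0], "angular": [0, 0, 0]},
  {"fingers": 8, "delta_pos": [21, -0.7, 0], "angular": [0, 0, 0]},
  {"fingers": 8, "delta_pos": [27, -0.7, 0], "angular": [0, 0, 0]},
  {"fingers": 8, "delta_pos": [32, -0.7, 0], "angular": [0, 0, 0]},
  {"fingers": 8, "delta_pos": [35, -0.7, 0], "angular": [0, 0, 0]},
  {"fingers": 8, "delta_pos": [37, -0.7, 0], "angular": [0, 0, 0]},
  {"fingers": 8, "delta_pos": [37, -0.7, 0], "angular": [0, 0, 0]},
  {"fingers": 8, "delta_pos": [37, -0.7, 0], "angular": [0, 0, 0]},
])

```text
clock: 6.05
tool_pos: [0.4604, 0.3358, 0.0589]
orientation: [-180.0, -0.0, -143.4]
force: [1.7, -3.9, 8.2]
opening: 0.0121
gripper_force: 30.0
```

```bash
python3 - <<'E'
from h import *
o=st(); q=np.load("qw.npy")
p=t2w(q,(65,50,0))[0]; print(delta(o,[p[0],p[1],.058],np.degrees(q[2])+90-360))
T=wristT(o); im=ctrl.snapshot("wrist")[:,:,::-1]
for n,L in {"check0":(18,50,40),"check1":(46,50,40),"p50":(32,50,44),"p45":(32,45,44),"tick65":(20,65,40)}.items(): print(n,proj(t2w(q,L),"wrist",T).round(1))
cv2.imwrite("pics/w3f.png",im); 
cv2.imwrite("pics/w3.png",cv2.resize(im[130:280,150:350],None,fx=4,fy=4,interpolation=cv2.INTER_CUBIC))
E
```

```text
clock 6.05
joint_pos [ 5.577630e+01  2.018680e+01 -2.458620e+01  8.200000e-03 -4.524280e+01
 -1.092303e+02]
tool_pos [0.4604 0.3358 0.0589]
orientation [-1.799893e+02 -1.300000e-02 -1.434483e+02]
force [ 1.6887 -3.9335  8.2224]
opening 0.0121
gripper_force 30.0011
(array([-1.1,  0.8,  0.9]), array([-0.01, -0.01,  0.02]))
check0 [[200.4 252.2]]
check1 [[248.3 252.2]]
p50 [[223.2 255. ]]
p45 [[223.7 263. ]]
tick65 [[202.1 227.9]]
```

View pics/w3.png

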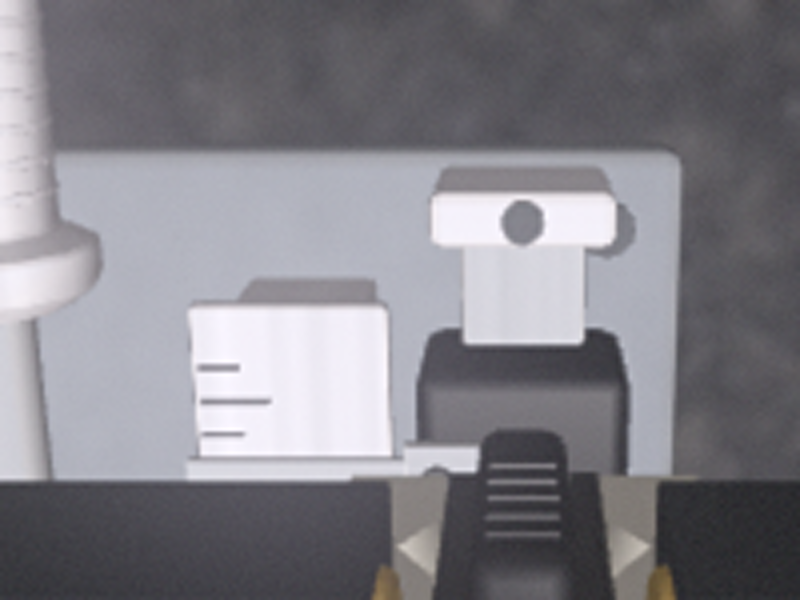

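In the crop, ticks 65/60/55 are at rows 368/401/434, so the check line falls at row 467.5. After the height parallax, the blade (rows 460 to 480) reads about 51.2 mm. I'll correct by -1.2 mm and release.

Request:
apply_moves([
  {"fingers": 8, "delta_pos": [-0.6, 0, 0], "angular": [0, 0, 0]},
  {"fingers": 8, "delta_pos": [-1.2, 0, 0], "angular": [0, 0, 0]},
  {"fingers": 8, "delta_pos": [-1.2, 0, 0], "angular": [0, 0, 0]},
  {"fingers": 8, "delta_pos": [-1.2, 0, 0], "angular": [0, 0, 0]},
  {"fingers": 20, "delta_pos": [-1.2, 0, 0], "angular": [0, 0, 0]},
  {"fingers": 30, "delta_pos": [-1.2, 0, 0], "angular": [0, 0, 0]},
  {"fingers": 34, "delta_pos": [-1.2, 0, 0], "angular": [0, 0, 0]},
  {"fingers": 34, "delta_pos": [-1.2, 0, 0], "angular": [0, 0, 0]},
  {"fingers": 34, "delta_pos": [-1.2, 0, 0], "angular": [0, 0, 0]},
])

```text
clock: 7.0
tool_pos: [0.4614, 0.3368, 0.0583]
orientation: [180.0, -0.0, -143.5]
force: [-0.4, 0.9, 0.1]
opening: 0.0337
gripper_force: 0.0
```

Request:
apply_moves([
  {"fingers": 34, "delta_pos": [-1, 0, -10], "angular": [0, 0, 0]},
  {"fingers": 34, "delta_pos": [-1, 0, -25], "angular": [0, 0, 0]},
  {"fingers": 34, "delta_pos": [-1, 0, -45], "angular": [0, 0, 0]},
  {"fingers": 34, "delta_pos": [-1, 0, -65], "angular": [0, 0, 0]},
  {"fingers": 45, "delta_pos": [-20, -20, -80], "angular": [0, 0, 0]},
  {"fingers": 50, "delta_pos": [-20, -40, -80], "angular": [0, 0, 0]},
  {"fingers": 50, "delta_pos": [-20, -65, -80], "angular": [0, 0, 0]},
  {"fingers": 50, "delta_pos": [-20, -65, -80], "angular": [0, 0, 0]},
  {"fingers": 50, "delta_pos": [-20, -65, -80], "angular": [0, 0, 0]},
])

```text
clock: 7.9
tool_pos: [0.5167, 0.2962, 0.1391]
orientation: [180.0, 0.0, -143.5]
force: [-0.3, 0.3, -0.5]
opening: 0.0502
gripper_force: 0.0
```

```bash
python3 - <<'E'
from h import *
o=st(); q=np.load("qw.npy"); T=wristT(o); im=ctrl.snapshot("wrist")[:,:,::-1]
for n,L in {"check0":(18,50,40),"check1":(46,50,40),"p50":(32,50,44),"p45":(32,45,44),"tick65":(20,65,40),"collar":(0,0,62),"knob":(0,106,62)}.items(): print(n,proj(t2w(q,L),"wrist",T).round(1))
cv2.imwrite("pics/w4f.png",im)
cv2.imwrite("pics/w4.png",cv2.resize(im[60:260,230:430],None,fx=3,fy=3,interpolation=cv2.INTER_CUBIC))
E
```

```text
clock 7.9
joint_pos [ 4.860400e+01  1.716180e+01 -1.642620e+01 -1.100000e-03 -5.638590e+01
 -1.021348e+02]
tool_pos [0.5167 0.2962 0.1391]
orientation [ 1.799936e+02  2.540000e-02 -1.435314e+02]
force [-0.3319  0.3448 -0.4619]
opening 0.0502
gripper_force 0.0
check0 [[303.7 186.8]]
check1 [[338.8 186.7]]
p50 [[321.9 187.8]]
p45 [[321.7 194. ]]
tick65 [[306.6 168.1]]
collar [[281.3 255.8]]
knob [[281.2 113.8]]
```

View pics/w4.png

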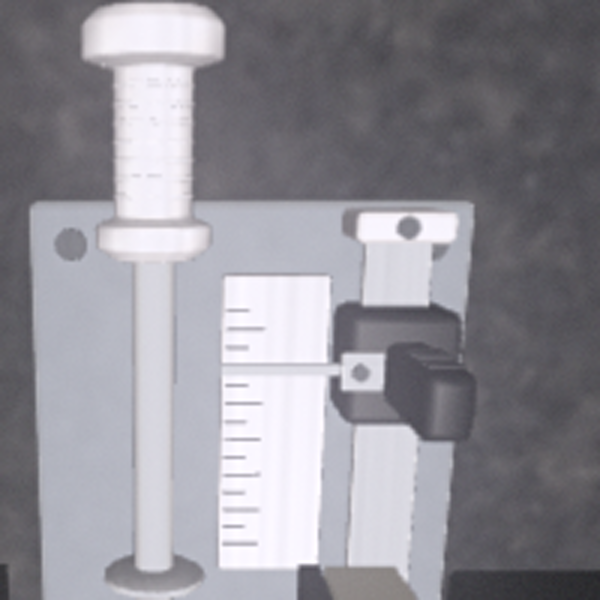

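In this crop, ticks 55/45 are at rows 347.5/385, so the check line is at about 366.5. The blade centre is at 370, against 369.7 expected with parallax. So the cursor reads about 50.0 mm with the rod still home. Next is the knob.

```bash
python3 - <<'E'
from h import *
o=ctrl.get_obs(); T=wristT(o); q0=np.load("qw.npy")
c=lambda a:(np.array(a)+.5)/3-.5+[230,60]
D=[((223,275),(18,74,40)),((329,275),(46,74,40)),((31,203),(-35,92,16)),((472,203),(90,92,16)),((153,577),(0,0,62)),((220,566),(18,-8,40)),((319,568),(46,-8,40))]
px=np.array([c(a) for a,_ in D]); L=np.array([b for _,b in D])
s=least_squares(lambda q:(proj(t2w(q,L),"wrist",T)-px).ravel(),q0); q=s.x
print(q0,q,np.degrees(q[2]),s.fun.round(1)); np.save("qw2.npy",q)
print("ptr",least_squares(lambda y:(proj(t2w(q,(32,y[0],44)),"wrist",T)-c((270,370)))[0][1:],[50]).x)
print("waist top edges",[proj(t2w(q,(0,y,71)),"wrist",T)*3-[690,180] for y in (90,122)])
for Q in(q0,q):
  p=t2w(Q,(0,106,0))[0]; print(p,delta(o,[p[0],p[1],.043],np.degrees(Q[2])+90-360))
E
```

```text
[0.53968235 0.31468043 2.20847353] [0.53652614 0.31281409 2.21363942] 126.83219638735338 [-0.2  0.3  0.6  0.2 -1.7 -0.3  1.8 -1.1  0.5 -0.6 -0.6  1.3 -0.4  0.5]
ptr [50.03742184]
waist top edges [array([[151.38413672, 218.49511771]]), array([[150.52304661,  66.01801612]])]
[0.45451339 0.25157537 0.        ] (array([76.6,  0.7, 96. ]), array([ 0.01,  0.03, -0.03]))
[0.4516843 0.2492699 0.       ] (array([80.3,  0.5, 96. ]), array([ 0.01,  0.03, -0.32]))
```

Request:
apply_moves([
  {"fingers": 50, "delta_pos": [25, 0.5, 0], "angular": [0, 0, -0.2]},
  {"fingers": 50, "delta_pos": [50, 0.5, 0], "angular": [0, 0, -0.2]},
  {"fingers": 50, "delta_pos": [72, 0.5, 0], "angular": [0, 0, -0.2]},
  {"fingers": 50, "delta_pos": [79, 0.5, 15], "angular": [0, 0, -0.2]},
  {"fingers": 50, "delta_pos": [79, 0.5, 40], "angular": [0, 0, -0.2]},
  {"fingers": 50, "delta_pos": [79, 0.5, 65], "angular": [0, 0, -0.2]},
  {"fingers": 50, "delta_pos": [79, 0.5, 85], "angular": [0, 0, -0.2]},
  {"fingers": 50, "delta_pos": [79, 0.5, 95], "angular": [0, 0, -0.2]},
  {"fingers": 50, "delta_pos": [79, 0.5, 95], "angular": [0, 0, -0.2]},
  {"fingers": 50, "delta_pos": [79, 0.5, 95], "angular": [0, 0, -0.2]},
])

```text
clock: 8.95
tool_pos: [0.4529, 0.2505, 0.0442]
orientation: [-180.0, 0.0, -143.2]
force: [0.1, 0.8, 0.7]
opening: 0.0501
gripper_force: 0.0
```

Request:
apply_moves([
  {"fingers": 35, "delta_pos": [0, 0, 0], "angular": [0, 0, 0]},
  {"fingers": 25, "delta_pos": [0, 0, 0], "angular": [0, 0, 0]},
  {"fingers": 12, "delta_pos": [0, 0, 0], "angular": [0, 0, 0]},
  {"fingers": 10, "delta_pos": [0, 0, 0], "angular": [0, 0, 0]},
  {"fingers": 10, "delta_pos": [0, 0, 0], "angular": [0, 0, 0]},
  {"fingers": 10, "delta_pos": [0, 0, 0], "angular": [0, 0, 0]},
])

```text
clock: 9.55
tool_pos: [0.4531, 0.2494, 0.0438]
orientation: [-180.0, 0.0, -143.3]
force: [2.3, -4.3, 1.5]
opening: 0.0172
gripper_force: 30.0
```

```bash
python3 - <<'E'
from h import *
o=st(); q=np.load("qw2.npy")
for y in (106,156):
    p=t2w(q,(0,y,0))[0]; print(delta(o,[p[0],p[1],.043],np.degrees(q[2])+90-360))
E
```

```text
clock 9.55
joint_pos [ 5.063010e+01  1.721620e+01 -3.212960e+01  6.740000e-02 -4.066010e+01
 -1.039313e+02]
tool_pos [0.4531 0.2494 0.0438]
orientation [-1.799559e+02  4.800000e-03 -1.432501e+02]
force [ 2.3486 -4.2734  1.494 ]
opening 0.0172
gripper_force 29.9943
(array([1.2, 0.8, 0.8]), array([-0.04,  0.  , -0.08]))
(array([51.2,  0.7,  0.8]), array([-0.04,  0.  , -0.08]))
```

Request:
apply_moves([
  {"fingers": 10, "delta_pos": [4, -0.3, 0], "angular": [0, 0, 0]},
  {"fingers": 10, "delta_pos": [9, -0.5, 0], "angular": [0, 0, 0]},
  {"fingers": 10, "delta_pos": [15, -0.5, 0], "angular": [0, 0, 0]},
  {"fingers": 10, "delta_pos": [21, -0.5, 0], "angular": [0, 0, 0]},
  {"fingers": 10, "delta_pos": [27, -0.5, 0], "angular": [0, 0, 0]},
  {"fingers": 10, "delta_pos": [33, -0.5, 0], "angular": [0, 0, 0]},
  {"fingers": 10, "delta_pos": [39, -0.5, 0], "angular": [0, 0, 0]},
  {"fingers": 10, "delta_pos": [44, -0.5, 0], "angular": [0, 0, 0]},
  {"fingers": 10, "delta_pos": [47, -0.5, 0], "angular": [0, 0, 0]},
  {"fingers": 10, "delta_pos": [47, -0.5, 0], "angular": [0, 0, 0]},
])

```text
clock: 10.55
tool_pos: [0.4172, 0.2228, 0.044]
orientation: [180.0, 0.3, -143.2]
force: [12.3, 1.4, -10.3]
opening: 0.0165
gripper_force: 30.0
```

```bash
python3 - <<'E'
from h import *
o=st(); q=np.load("qw2.npy")
print("travel",np.linalg.norm(o["tool_pos"][:2]-[.4531,.2494]))
p=t2w(q,(0,156,0))[0]; print(delta(o,[p[0],p[1],.043],np.degrees(q[2])+90-360))
T=wristT(o); im=ctrl.snapshot("wrist")[:,:,::-1]; t=ctrl.snapshot("top")[:,:,::-1]; s=ctrl.snapshot("scene")[:,:,::-1]
print(proj(t2w(q,[(0,50,62),(32,50,44)]),"wrist",T))
q0=np.load("q.npy"); print("top",proj(t2w(q0,[(0,50,62),(32,50,44)]),"top"),"scene",proj(t2w(q0,[(0,50,62),(32,50,44)]),"scene"))
cv2.imwrite("pics/w5f.png",im);cv2.imwrite("pics/t5f.png",t);cv2.imwrite("pics/s5f.png",s)
A=cv2.resize(im[200:420],(560,220)); B=cv2.resize(t[185:255,150:220],(290,290),interpolation=cv2.INTER_CUBIC); C=cv2.resize(s[225:295,200:320],(497,290),interpolation=cv2.INTER_CUBIC)
A=cv2.copyMakeBorder(A,0,0,0,227,cv2.BORDER_CONSTANT)
cv2.imwrite("pics/m5.png",np.vstack([A,np.hstack([B,C])]))
E
```

```text
clock 10.55
joint_pos [ 5.207920e+01  1.351090e+01 -3.781680e+01  9.200000e-02 -3.841360e+01
 -1.053731e+02]
tool_pos [0.4172 0.2228 0.044 ]
orientation [ 179.9869    0.2647 -143.2219]
force [ 12.2512   1.4318 -10.2581]
opening 0.0165
gripper_force 29.9924
travel 0.044654658808021504
(array([6.6, 0.5, 0.9]), array([ 0.01,  0.26, -0.05]))
[[280.47128789 439.18991786]
 [332.38256487 411.51280988]]
top [[195.76568477 223.81759763]
 [186.19003546 232.56410171]] scene [[265.2269317  245.3895487 ]
 [267.91762278 258.66380902]]
```

View pics/m5.png

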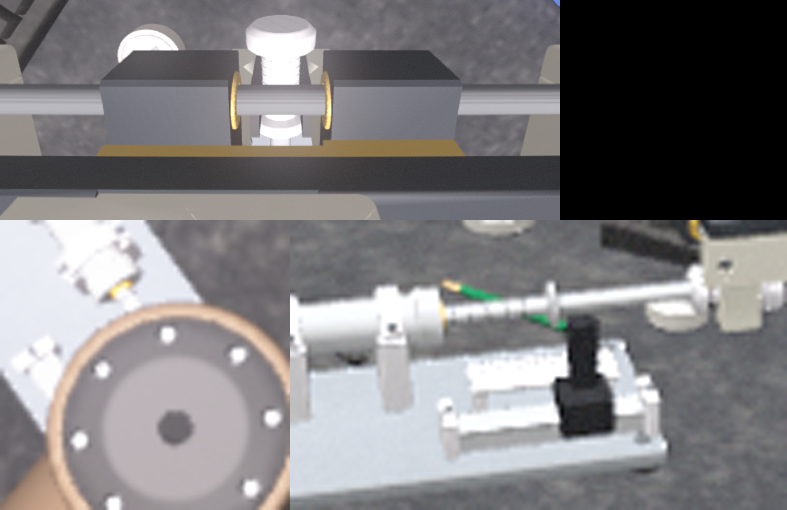

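The scene crop shows the collar at (552,303), or u ≈ 263.3, so the rod is out about 44 to 45 mm. That agrees with the 44.7 mm of tool travel, so there is no slip. It needs about 5.3 mm more.

Request:
apply_moves([
  {"fingers": 10, "delta_pos": [2, 0, 0], "angular": [0, 0, 0]},
  {"fingers": 10, "delta_pos": [4, 0, 0], "angular": [0, 0, 0]},
  {"fingers": 10, "delta_pos": [5.5, 0, 0], "angular": [0, 0, 0]},
  {"fingers": 10, "delta_pos": [5.5, 0, 0], "angular": [0, 0, 0]},
  {"fingers": 10, "delta_pos": [5.5, 0, 0], "angular": [0, 0, 0]},
  {"fingers": 10, "delta_pos": [5.5, 0, 0], "angular": [0, 0, 0]},
])

```text
clock: 11.3
tool_pos: [0.4132, 0.2199, 0.044]
orientation: [180.0, 0.3, -143.2]
force: [13.0, 0.7, -10.5]
opening: 0.0171
gripper_force: 30.0
```

```bash
cat > ck.py <<'E'
from h import *
o=st(); q=np.load("q.npy")
print("travel",np.linalg.norm(o["tool_pos"][:2]-[.4531,.2494]))
s=np.mean([ctrl.snapshot("scene")[:,:,::-1] for _ in range(3)],0).astype(np.uint8); cv2.imwrite("pics/s6f.png",s)
s0=cv2.imread("pics/scene0.png"); tp=s0[239:256,240:250] # collar patch at home
def loc(img,t,u0,u1,v0,v1):
    r=cv2.matchTemplate(cv2.resize(img[v0:v1,u0:u1],None,fx=8,fy=8,interpolation=cv2.INTER_CUBIC),cv2.resize(t,None,fx=8,fy=8,interpolation=cv2.INTER_CUBIC),cv2.TM_CCOEFF_NORMED)
    _,m,_,p=cv2.minMaxLoc(r); return p[0]/8+u0,p[1]/8+v0,m
h=np.array(loc(s0,tp,236,256,236,260)); ref=proj(t2w(q,(0,0,62)),"scene")[0]
for n in ("s5f","s6f"):
    e=np.array(loc(cv2.imread(f"pics/{n}.png"),tp,252,278,232,258)); d=e[0]-h[0]
    y=least_squares(lambda y:proj(t2w(q,(0,y[0],62)),"scene")[0][0]-ref[0]-d,[50]).x
    print(n,h,e,"rod",y)
E
python3 ck.py
```

```text
clock 11.3
joint_pos [  52.2653   13.095   -38.4388    0.1076  -38.1883 -105.5671]
tool_pos [0.4132 0.2199 0.044 ]
orientation [ 179.9899    0.2856 -143.2174]
force [ 13.0204   0.6943 -10.4973]
opening 0.0171
gripper_force 29.9924
travel 0.0495987748598555
s5f [240.         239.           0.99956441] [258.75       237.           0.88338387] rod [44.64763389]
s6f [240.         239.           0.99956441] [261.         236.75         0.86927843] rod [50.04977004]
```

Request:
apply_moves([
  {"fingers": 10, "delta_pos": [0.2, 0, 0], "angular": [0, 0, 0]},
  {"fingers": 10, "delta_pos": [0.2, 0, 0], "angular": [0, 0, 0]},
  {"fingers": 10, "delta_pos": [0.2, 0, 0], "angular": [0, 0, 0]},
  {"fingers": 10, "delta_pos": [0.2, 0, 0], "angular": [0, 0, 0]},
  {"fingers": 10, "delta_pos": [0.2, 0, 0], "angular": [0, 0, 0]},
])

```text
clock: 11.95
tool_pos: [0.4132, 0.2199, 0.0439]
orientation: [180.0, 0.3, -143.2]
force: [12.7, 0.8, -11.0]
opening: 0.0174
gripper_force: 30.0
```

```bash
python3 ck.py | tail -4 && python3 -c "
from plant import ctrl
print(ctrl.close_job())"
```

```text
gripper_force 29.9923
travel 0.04965091643177923
s5f [240.         239.           0.99956441] [258.75       237.           0.88338387] rod [44.64763389]
s6f [240.         239.           0.99956441] [261.         236.75         0.86847526] rod [50.04977004]
the job is handed in; nothing more can be done
None
```

I handed the job in at about 12 s: the cursor measured 50.0 mm (on the check line) when released, the rod is held out at about 50 mm with a 30 N grip on the knob, the chair was not touched, and no verdict came back.

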